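# Open the slide-lid condiment box

## Task

Open the sloping black condiment box: raise the fin end of its red lid over the grey end lip, keep it raised while you slide the lid out of the grooves, and put the lid down gently, fin up and flat on the floor of the bamboo tray in the empty part. Do not let the lid drop, and leave the glasses and the chopsticks where they are.

Things in the scene. Friction and masses are not known exactly. Their poses are not given: they have to be found in the camera images.
- box: Black plastic condiment box, 150 x 103 mm, fixed on a stand that slopes it 27 degrees. Origin: centre of its underside, 65 mm above the table. x runs uphill along it (away from the robot, but for yaw), y across, z is the normal of its top, leaning 27 degrees back towards the robot. The closed lid's underside rests on side ledges at z = 50 mm, between low cheeks with 1.5 mm play.
- box_lip (a point): Middle of the top of the grey end lip across the box's low end, at x = -70, y = 0, z = 56.5 mm of the box. The lip is 6 mm thick and stands 6.5 mm above the ledges: the closed lid lies behind it and cannot slide.
- box_grooves (a point): Point on the box's midline level with the mouth of the two side grooves at the high end: x = 15, y = 0, z = 62 mm of the box, the underside of their roofs (6 mm above the closed lid). Roofs: x = 15 to 75 mm, |y| = 34 to 51.5 mm, top z = 67 mm. The lid's lip end can swing up 6 degrees (14 mm) about its other end; kept raised, the lid is out of the grooves after sliding 50 mm downhill (-x).
- lid: Red plastic sliding lid, loose, 130 x 88 x 6 mm, 60 to 130 g. Origin: centre of its underside; x from lip end to groove end, z up. White upright grip fin: 10 mm thick along x, 44 mm wide along y, 26 mm high above the lid's upper face, centred at x = -40, y = 0 mm. Closed, its axes are the box's and its origin is at about x = -2, y = 0, z = 50 mm of the box.
- lid_lip_end (a point): Middle of the lower edge of the lid's lip end (near the fin): x = -65 mm, y = 0, z = 0 of the lid.
- lid_groove_end (a point): Middle of the lower edge of the lid's other end, held in the grooves when closed: x = 65 mm, y = 0, z = 0 of the lid.
- tray: Bamboo tray, fixed on the table, 320 x 260 mm, rim 20 mm high and 6 mm thick, floor 6 mm thick. Origin: in its underside, on the midline, 220 mm from the near end; x along the long side, away from the robot apart from some yaw. Its near part, x = -214 to -26 mm and |y| under 124 mm, is empty; chopsticks and glasses occupy the far part. Tray and box may change sides.
- glass1: Frosted soju glass standing loose in the far part of the tray (about x = +45 mm of the tray), 48 mm across, 60 mm tall. Origin: centre of its underside.
- glass2: Frosted soju glass standing loose in the far part of the tray (about x = +45 mm of the tray), 48 mm across, 60 mm tall. Origin: centre of its underside.
- glass3: Frosted soju glass standing loose in the far part of the tray (about x = +45 mm of the tray), 48 mm across, 60 mm tall. Origin: centre of its underside.
- glass4: Frosted soju glass standing loose in the far part of the tray (about x = +45 mm of the tray), 48 mm across, 60 mm tall. Origin: centre of its underside.
- chopstick1: Flat stainless chopstick lying loose across the tray at about x = -20 or -4 mm of the tray, 215 mm long (its y), 7 mm wide, 5 mm thick. Origin: centre of its underside.
- chopstick2: Flat stainless chopstick lying loose across the tray at about x = -20 or -4 mm of the tray, 215 mm long (its y), 7 mm wide, 5 mm thick. Origin: centre of its underside.
Things that resemble listed ones, but are neither listed nor needed, are in the scene too. There is more than one size of the lid; the one meant has the size given above.

How it is judged:
On the way, in this order (a step that is already met when the one before it is completed fails the run):
1. the lid's lip end is raised over the end lip while its other end is still in the grooves (z of lid_lip_end in the frame of box above 0.0555 m and x of lid_groove_end in the frame of box above 0.02 m and z of lid_groove_end in the frame of box below 0.0585 m), for 0.1 s.
2. the lid is slid out of the grooves (x of lid_groove_end in the frame of box below 0.012 m), for 0.05 s.
At the end, for the whole second after the job is handed in: The lid lies flat on the tray's floor, fin up (underside within 3 mm of the floor's height, tilt under 0.06 rad, origin inside the rim), at rest and released; glasses and chopsticks are within 30 mm of where they began (z of lid in the frame of tray between 0.003 and 0.009 m and angle between lid's own z axis and vertical below 0.06 rad and x of lid in the frame of tray between -0.21 and 0.09 m and y of lid in the frame of tray between -0.12 and 0.12 m and linear speed of lid below 0.02 m/s and distance of each of glass1, glass2, glass3, glass4, chopstick1, chopstick2 from where it was at the start of the episode below 0.03 m); the robot touches nothing.
It fails at once if a glass or a chopstick is moved by more than 30 mm or a glass is tipped by more than 0.4 rad (distance of any of glass1, glass2, glass3, glass4, chopstick1, chopstick2 from where it was at the start of the episode above 0.03 m or angle between any of glass1, glass2, glass3, glass4's own z axis and vertical above 0.4 rad).
It fails at once if the lid is dropped: untouched by the fingers it moves faster than 0.7 m/s (a fall of about 25 mm) (linear speed of lid above 0.7 m/s and contact force between the fingers and lid below 0.05 N).
It also fails if it takes over 48 s, if anything falls off the work surface, if the arm or the gripper's body presses on something with over 40 N, if the wrist force passes 120 N, or if a joint passes its speed limit or range.

## Robot

A 7-joint arm with a two-finger parallel gripper is mounted at the origin on the work surface. World frame = base frame: x ahead of the robot, y to its left, z up, the work surface at z = 0. Lengths are in m, angles in rad, forces in N, time in s.
With the tool pointing down it reaches from about 0.4 to 0.875 m from the base axis. Payload 19.3 kg.
Tool frame: the origin (TCP) lies midway between the tips of the shut fingers; the grasp point (between the pads) lies 19 mm behind it; z points along the fingers, y is the line along which they close (so a half turn about z gives the same grasp; the last joint's range is limited). The gripper opens to 85 mm and grips with 20 to 120 N. Pads are 22 mm wide; open, the fingers measure 114 mm over their backs; the gripper's body (76 mm by 85 mm) begins 54 mm behind the grasp point. The pads swing forward as they close: fully open they stand 13 mm farther back than shut.
Start: joints at [1.108, 0.521, -0.036, 1.599, 0.021, 1.021, -0.113], TCP at [0.239, -0.577, 0.231] pointing down, gripper open.
Joint ranges: [-2.91, 2.91], [-0.3, 2.13], [-1.5, 1.42], [0.17, 2.43], [-1.26, 4.41], [0.16, 1.93], [-2.52, 2.52]. Speed limits (rad/s): [1.89, 1.89, 2.39, 2.39, 3.01, 3.01, 3.01].

## Interface

Orientations are given as a unit quaternion [w, x, y, z].
In Python, from rig import bot gives the robot as it stands.
- The arm moves only by the tool drive_tool, never from a script. Its argument "series" is a list of rows, each a list of 6 numbers: the shift along the tool's x, y, z in m, then the turn, a rotation vector about the tool's x, y, z in rad. In form: [[x, y, z, ax, ay, az], ...]. A call has 1 to 5 rows; each row shifts and turns the commanded pose from where the row before left it, along the tool's axes as they then stand; what a row does not reach is not made up. A row lasts 1/8 s, in which the tool goes at most 62.5 mm and 10.7 degrees, less where a joint would pass 70% of its speed; a pose out of reach is approached as far as the arm can. A call is refused whole if a number of a shift passes 0.0625 or a number of a turn 0.188, either way. A call with a gripper value outside its range is refused whole. "gripper" is the closure, from 0 (fully open) to 1 (shut), set as the call begins (left out, the last holds). The fingers move at their own pace and stop on an object; "newtons" is the grip in N (left out, the last holds). Time passes only in rows, so rows that do not move let the fingers close. It gives the time, the measured TCP pose, the force, the opening and the grip force at its end, in the units of the state.
- bot.read_state(): the state, without advancing time (a new reading comes with each control period).
- bot.get_image(name): name is "scene" or "top"; returns a dict with "pixels" (420x560x3 uint8, red, green, blue), "z_map" (420x560 float32, m along the optical axis (not along the pixel's ray), 0 where there is no reading), "fx", "fy", "cx", "cy" (pixels), "rvec" (rotation vector, rad) and "tvec" (3), from world to camera coordinates, as OpenCV has them. Camera axes: x right, y down, z forward; pixel columns grow to the right and rows downward; lengths in m; the calibration is good to about 2 mm. A picture is of the moment at which its call begins.
- bot.hand_in(): hands the job in; it is judged then, once.
The state is a dict: "t": time; "qpos": joint angles; "dq": joint speeds; "joint_torque": joint torques, N m; "tcp_pos": TCP position; "tcp_rot": TCP orientation; "ft_force": force on the tool from outside, world axes, zero at the start; "ft_torque": the same for the moment, N m; "grip_width": finger opening in m; "grip_force": force on a finger pad.
Only numpy, scipy, OpenCV 4.12 (cv2) and the standard library are available. Lean on these libraries where they do the work, as an engineer would, in place of code of your own. Each camera call takes 0.05 s, during which the arm holds its last target. There are 200 camera calls.

## Working session

There is one attempt and no reset: what is moved stays moved. The work goes in short steps, Python scripts to look and compute and a tool call to move; the robot and the scene stay as the last step left them, time stands still between calls to the robot, and variables do not carry over. Pictures are saved under pics/ and viewed, at most 10 in all, crops included, and the job is handed in when it is done.

Besides the shell and the picture viewer there is one more tool, called as name([rows], argument=value, ...), one row to a line, values as JSON. drive_tool: Moves the arm, as the interface text tells. Its arguments: {"type":"object","properties":{"series":{"type":"array"},"gripper":{"type":"number"},"newtons":{"type":"number"}},"required":["series"]}

```bash
mkdir -p pics; ls; python3 - <<'E'
from rig import bot
import cv2,numpy as np
for n in("scene","top"):
    d=bot.get_image(n); cv2.imwrite(f"pics/{n}0.png",d["pixels"][:,:,::-1]); np.savez(f"pics/{n}0.npz",**d)
    print(n,d["fx"],d["cx"],d["cy"],d["rvec"],d["tvec"])
a=cv2.imread("pics/scene0.png")
print(bot.read_state())
E
```

```text
pics
scene 429.4706230680463 273.5910511181358 205.24017464399074 [ 2.31167472  1.32728283 -0.37112082] [-0.33315009 -0.40484598  1.24541451]
top 457.4895462222321 280.91054593596505 208.30514464640038 [ 2.10645814 -2.14027832  0.16449709] [0.06105215 0.65629451 0.98092234]
{'t': 0.1, 'qpos': array([ 1.10777624,  0.52195965, -0.03632319,  1.59990087,  0.02123896,
        1.02109769, -0.11279828]), 'dq': array([ 3.38506904e-04, -1.17224038e-03, -1.33882898e-04,  7.47015766e-04,
       -1.26856300e-03,  1.16422243e-03,  7.91108181e-05]), 'joint_torque': array([ 1.56476850e-03, -9.28495502e+01,  1.98253445e+00, -3.70535946e+01,
        1.79520511e-02,  5.27503202e-03,  1.20426617e-05]), 'tcp_pos': array([ 0.23910007, -0.57715858,  0.23079803]), 'tcp_rot': array([-4.67890442e-04,  9.80772721e-01,  1.95152836e-01, -1.45172933e-04]), 'ft_force': array([0.49418488, 0.03550664, 0.2282337 ]), 'ft_torque': array([-0.013733  , -0.02043983, -0.03114489]), 'grip_force': 0.0, 'grip_width': 0.08536490385426641}
```

View pics/scene0.png

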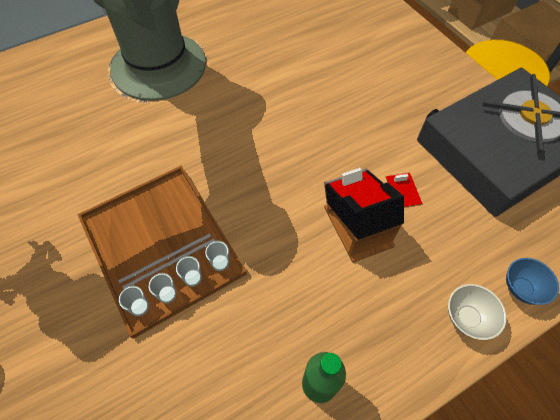

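View pics/top0.png

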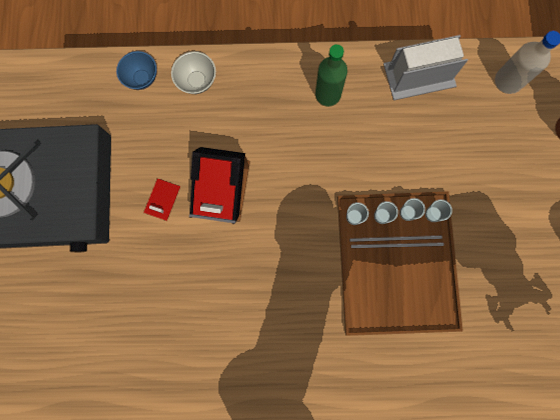

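The scene picture shows the box at (365,205), with the red lid and its white fin at (352,177). The top picture shows the box at (217,185) with its fin at (211,209), and the tray at (400,262) with its empty part at (402,290).

There are two candidate red lids: the large one in the sloping box (top 217,185) and a small one lying on the table (top 162,199). The one in the box fits, by its size and place.

```bash
cat > h.py <<'E'
import numpy as np,cv2
def world(d):
    R=cv2.Rodrigues(np.array(d["rvec"]))[0]; z=d["z_map"].astype(float)
    v,u=np.mgrid[:z.shape[0],:z.shape[1]]
    c=np.stack([(u-d["cx"])/d["fx"]*z,(v-d["cy"])/d["fy"]*z,z],-1)
    return (c-np.array(d["tvec"]).ravel())@R
E
python3 - <<'E'
from h import *
np.set_printoptions(precision=4,suppress=True)
rois={"top":[(slice(140,228),slice(186,250)),(slice(185,340),slice(330,465))],"scene":[(slice(155,265),slice(318,412)),(slice(160,340),slice(75,250))]}
for n in("top","scene"):
    d=np.load(f"pics/{n}0.npz"); W=world(d); p=d["pixels"].astype(int)
    m=np.zeros(p.shape[:2],bool); m[rois[n][0]]=1
    red=m&(p[...,0]>150)&(p[...,1]<60)&(W[...,2]>.05)
    wh=m&(p.min(-1)>150)&(W[...,2]>.1)
    w=W[red]; c=np.median(w,0)
    for _ in range(3):
        _,s,vt=np.linalg.svd(w-w.mean(0),full_matrices=False); nn=vt[2]*np.sign(vt[2][2]); r=(w-w.mean(0))@nn; w=w[abs(r)<.004]
    print(n,"red",red.sum(),w.mean(0),"normal",nn,"tilt",np.degrees(np.arccos(nn[2])),"yaw",np.degrees(np.arctan2(-nn[1],-nn[0])))
    rect=cv2.minAreaRect(w[:,:2].astype(np.float32)); print(" redrect",rect)
    f=W[wh]; print(" fin",wh.sum(),f.mean(0),f.min(0),f.max(0)); t=f[f[:,2]>f[:,2].max()-.008]; print(" fintop",t.mean(0), cv2.minAreaRect(t[:,:2].astype(np.float32)))
    q=p[wh].mean(0); print(" fincol",q)
    m[:]=0;m[rois[n][1]]=1
    rim=m&(W[...,2]>.014)&(W[...,2]<.026)
    # bamboo-coloured tray incl. floor
    w=W[rim]; rc=cv2.minAreaRect(w[:,:2].astype(np.float32)); print(" tray",rim.sum(),rc,cv2.boxPoints(rc).tolist())
    cv2.imwrite(f"pics/m_{n}.png",(wh*120+red*250).astype(np.uint8))
a=cv2.imread("pics/top0.png")[135:235,140:260]; b=cv2.imread("pics/scene0.png")[155:265,315:425]
cv2.imwrite("pics/crop.png",np.hstack([cv2.resize(a,(400,400)),cv2.resize(b,(400,400))]))
E
```

```text
top red 1803 [0.7018 0.1936 0.1176] normal [-0.3986  0.4206  0.815 ] tilt 35.41324236922022 yaw -46.54422694450514
 redrect ((0.6937066316604614, 0.19395577907562256), (0.00884847342967987, 0.1157669946551323), 88.10189819335938)
 fin 79 [0.6468 0.2021 0.1182] [0.6406 0.1817 0.1133] [0.6528 0.2227 0.1226]
 fintop [0.6469 0.2023 0.1184] ((0.6468942761421204, 0.20198535919189453), (0.04204672947525978, 0.00789792649447918), 81.1879653930664)
 fincol [206.2152 199.4557 188.4304]
 tray 1649 ((0.535662829875946, -0.21615061163902283), (0.32058602571487427, 0.26165834069252014), 1.2924131155014038) [[0.3724597692489624, -0.0889701321721077], [0.37836146354675293, -0.35056188702583313], [0.6988658905029297, -0.34333109855651855], [0.6929641962051392, -0.08173933625221252]]
scene red 989 [0.6889 0.1913 0.1126] normal [-0.4715  0.1173  0.874 ] tilt 29.072014905958365 yaw -13.964581274976512
 redrect ((0.6874841451644897, 0.1902826726436615), (0.12197023630142212, 0.017231393605470657), 36.17048645019531)
 fin 55 [0.6471 0.2002 0.12  ] [0.6397 0.1783 0.1165] [0.6542 0.2206 0.1251]
 fintop [0.6473 0.2001 0.1202] ((0.6480264067649841, 0.1994234174489975), (0.04270438104867935, 0.009973740205168724), 81.93181610107422)
 fincol [224.3455 218.     202.6545]
 tray 2124 ((0.5349436402320862, -0.21762590110301971), (0.3236640691757202, 0.2602997422218323), 1.2103806734085083) [[0.37039852142333984, -0.09092354029417038], [0.3758969306945801, -0.35116520524024963], [0.6994887590408325, -0.34432825446128845], [0.6939903497695923, -0.0840865969657898]]
```

View pics/crop.png

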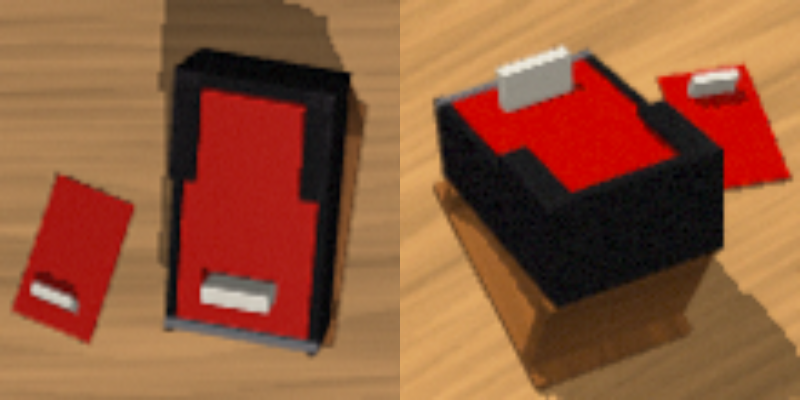

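The crop shows the large lid lying closed in the box between the black roofs, with its fin at crop (238,293). The small lid at crop (75,260) is a decoy. Next I refine the box yaw by casting rays onto the known lid plane.

```bash
cat >> h.py <<'E'
from scipy.spatial.transform import Rotation as Ro
np.set_printoptions(precision=4,suppress=True)
T=np.radians(27)
def boxR(yaw): # columns = box axes
    return (Ro.from_euler('z',yaw)*Ro.from_euler('y',-T)).as_matrix()
def cast(d,uv,P,n):
    R=cv2.Rodrigues(np.array(d["rvec"]))[0]; C=-R.T@np.array(d["tvec"]).ravel()
    uv=np.asarray(uv,float); r=np.c_[(uv[:,0]-d["cx"])/d["fx"],(uv[:,1]-d["cy"])/d["fy"],np.ones(len(uv))]@R
    return C+r*(((P-C)@n)/(r@n))[:,None]
def plan(p,R):
    from rig import bot
    s=bot.read_state(); q=s["tcp_rot"]; A=Ro.from_quat(np.r_[q[1:],q[0]])
    print("t",s["t"],"tcp",s["tcp_pos"],"shift(tool)",A.as_matrix().T@(p-s["tcp_pos"]),"turn",(A.inv()*Ro.from_matrix(R)).as_rotvec(),"q",s["qpos"])
E
python3 - <<'E'
from h import *
rois={"top":(slice(140,228),slice(186,250)),"scene":(slice(155,265),slice(318,398))}
for n in rois:
    d=np.load(f"pics/{n}0.npz"); p=d["pixels"].astype(int)
    m=np.zeros(p.shape[:2],bool); m[rois[n]]=1
    red=m&(p[...,0]>120)&(p[...,1]<60); k=cv2.connectedComponentsWithStats(red.astype(np.uint8)); red=k[1]==1+k[2][1:,4].argmax()
    wh=m&(p.min(-1)>140)
    yaw=-.15; O=np.array([.722,.19,.065])
    for it in range(6):
        B=boxR(yaw); nn=B[:,2]
        v,u=np.where(red); L=(cast(d,np.c_[u,v],O+56e-3*nn,nn)-O)@B
        # side edges of lid between fin and the roofs
        xs=np.arange(-.02,.009,.003); e=[]
        for x in xs:
            s=L[abs(L[:,0]-x)<.0025,1]; e.append((s.min(),s.max()))
        e=np.array(e); sl=(np.polyfit(xs,e[:,0],1)[0]+np.polyfit(xs,e[:,1],1)[0])/2
        xm=(L[:,0].min(),L[:,0].max()); ym=e.mean(0)
        yaw+=sl; 
        O=O+boxR(yaw)@np.array([0,ym.mean(),0]) 
    v,u=np.where(wh); W=world(d)[wh]; F=(W-O)@B
    print(n,"yaw",np.degrees(yaw),"O",O,"red x",xm,"edges",ym,"fin box med",np.median(F,0),F.min(0),F.max(0))
    Fc=(cast(d,np.c_[u,v],O+82e-3*nn,nn)-O)@B; print("  fin cast on top plane",Fc.min(0),Fc.max(0))
E
```

```text
top yaw -9.664225256887129 O [0.7217 0.1885 0.065 ] red x (np.float64(-0.06863783611646776), np.float64(0.060944670642201486)) edges [-0.0433  0.0433] fin box med [-0.044   0.      0.0819] [-0.049  -0.0206  0.075 ] [-0.0387  0.0217  0.0857]
  fin cast on top plane [-0.0481 -0.0218  0.082 ] [-0.039  0.022  0.082]
scene yaw -7.596100950977463 O [0.7278 0.2096 0.065 ] red x (np.float64(-0.08974559038986427), np.float64(0.05509518217207676)) edges [-0.0196  0.0479] fin box med [-0.0488  0.0108  0.0848] [-0.1528 -0.4555 -0.0257] [0.54   0.1391 0.6273]
  fin cast on top plane [-0.0659 -0.018   0.082 ] [0.0464 0.046  0.082 ]
```

```bash
cat >> h.py <<'E'
O=np.array([.7205,.1888,.065]); B=boxR(np.radians(-9.5)); G=np.c_[B[:,1],B[:,0],-B[:,2]]
E
python3 - <<'E'
from h import *
plan(O+B@[-.042,0,.14],G)
E
```

```text
t 0.1 tcp [ 0.2391 -0.5772  0.2308] shift(tool) [ 0.6523 -0.5768  0.0606] turn [-0.431   0.2379 -0.9928] q [ 1.1078  0.522  -0.0363  1.5999  0.0212  1.0211 -0.1128]
```

drive_tool([
  [0.043, -0.038, -0.005, 0, 0, 0],
  [0.043, -0.038, -0.005, 0, 0, 0],
  [0.043, -0.038, 0, 0, 0, 0],
  [0.043, -0.038, 0, 0, 0, 0],
  [0.043, -0.038, 0, 0, 0, 0],
], gripper=0)

```text
t: 0.72
tcp_pos: [0.3656, -0.3178, 0.2413]
tcp_rot: [0.0, 0.981, 0.195, 0.0]
ft_force: [1.4, 0.0, -0.3]
grip_width: 0.0853
grip_force: 0.0
```

drive_tool([
  [0.043, -0.038, 0, 0, 0, 0],
  [0.043, -0.038, 0, 0, 0, 0],
  [0.043, -0.038, 0, 0, 0, 0],
  [0.043, -0.038, 0, 0, 0, 0],
  [0.043, -0.038, 0, 0, 0, 0],
])

```text
t: 1.35
tcp_pos: [0.4915, -0.06, 0.2413]
tcp_rot: [0.0, 0.981, 0.195, -0.0]
ft_force: [0.2, -0.1, -0.5]
grip_width: 0.0855
grip_force: 0.0
```

drive_tool([
  [0, 0, 0, 0, 0, -0.165],
  [0, 0, 0, 0, 0, -0.165],
  [0, 0, 0, 0, 0, -0.165],
  [0, 0, 0, 0, 0, -0.165],
  [0, 0, 0, 0, 0, -0.165],
])

```text
t: 1.98
tcp_pos: [0.4909, -0.0618, 0.2411]
tcp_rot: [-0.0, 0.819, 0.574, -0.0]
ft_force: [-0.0, 0.6, -0.1]
grip_width: 0.0854
grip_force: 0.0
```

```bash
python3 - <<'E'
from h import *
plan(O+B@[-.042,0,.14],G)
E
```

```text
t 1.975 tcp [ 0.4909 -0.0618  0.2411] shift(tool) [0.2956 0.0312 0.0704] turn [-0.4704  0.0429 -0.1784] q [ 0.3515  0.3282 -0.4332  1.9072  0.168   0.9417 -0.5083]
```

drive_tool([
  [0.058, 0.006, 0, 0, 0, 0],
  [0.058, 0.006, 0, 0, 0, 0],
  [0.058, 0.006, 0, 0, 0, 0],
  [0.058, 0.006, 0, 0, 0, 0],
  [0.058, 0.006, 0, 0, 0, 0],
])

```text
t: 2.6
tcp_pos: [0.62, 0.2015, 0.241]
tcp_rot: [0.0, 0.82, 0.572, -0.0]
ft_force: [0.4, -0.1, 0.2]
grip_width: 0.0853
grip_force: 0.0
```

drive_tool([
  [0, 0, 0, -0.157, 0.014, -0.059],
  [0, 0, 0, -0.157, 0.014, -0.059],
  [0, 0, 0, -0.157, 0.014, -0.059],
  [0, 0, 0, 0, 0, 0],
])

```text
t: 3.1
tcp_pos: [0.6173, 0.2009, 0.2407]
tcp_rot: [0.18, 0.743, 0.627, 0.15]
ft_force: [-0.5, -0.2, 0.2]
grip_width: 0.0853
grip_force: 0.0
```

```bash
python3 - <<'E'
from h import *
plan(O+B@[-.042,0,.14],G)
E
```

```text
t 3.1 tcp [0.6173 0.2009 0.2407] shift(tool) [ 0.0053 -0.0293  0.0636] turn [ 0.0013  0.0034 -0.0011] q [-0.342   0.403  -0.2873  1.8876  0.762   0.6491 -1.3255]
```

drive_tool([
  [0.005, -0.029, 0, 0, 0, 0],
  [0, 0, 0.033, 0, 0, 0],
  [0, 0, 0.03, 0, 0, 0],
  [0, 0, 0.025, 0, 0, 0],
  [0, 0, 0, 0, 0, 0],
])

```text
t: 3.72
tcp_pos: [0.6345, 0.2014, 0.1481]
tcp_rot: [0.179, 0.745, 0.625, 0.149]
ft_force: [0.8, 0.3, 0.7]
grip_width: 0.0854
grip_force: 0.0
```

```bash
python3 - <<'E'
from h import *
from rig import bot
plan(O+B@[-.042,0,.06],G)
ims=[]
for n,(r,c) in {"top":((120,240),(150,290)),"scene":((120,240),(290,430))}.items():
    p=bot.get_image(n)["pixels"][:,:,::-1]; ims.append(cv2.resize(p[r[0]:r[1],c[0]:c[1]],(400,343)))
cv2.imwrite("pics/app.png",np.hstack(ims))
E
```

```text
t 3.725 tcp [0.6345 0.2014 0.1481] shift(tool) [ 0.0021 -0.0023  0.0535] turn [-0.0016  0.0064 -0.0073] q [-0.4103  0.5532 -0.1847  1.9216  0.957   0.5006 -1.5432]
```

View pics/app.png

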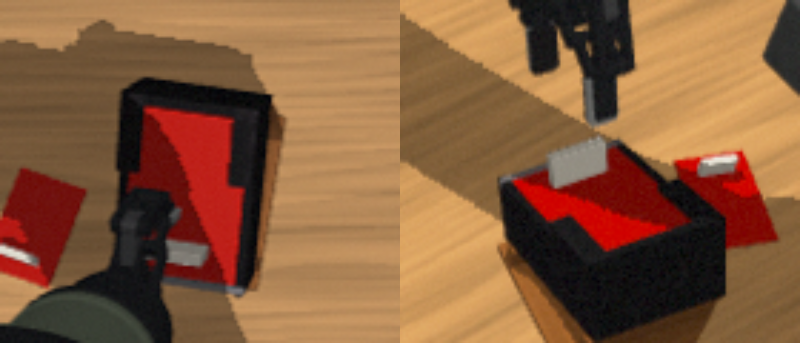

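The picture shows the open fingers above the fin: scene-crop tips at (600,118) and (540,70), fin at (578,165). I check that against a projection of the tips.

```bash
python3 - <<'E'
from h import *
d=np.load("pics/scene0.npz")
s=np.array([.6345,.2014,.1481])
P=np.array([s+G@[0,y,-.013] for y in(.048,-.048)]+[O+B@[-.042,y,.082] for y in(-.022,.022)])
K=np.array([[d["fx"],0,d["cx"]],[0,d["fy"],d["cy"]],[0,0,1]],float)
q=cv2.projectPoints(P,d["rvec"],d["tvec"],K,None)[0][:,0]
print((q-[290,120])/.35+[400,0])
E
```

```text
[[601.7059 124.0415]
 [540.9913  71.3441]
 [547.9851 156.4712]
 [601.8634 138.858 ]]
```

The projection matches. I descend and close.

drive_tool([
  [0.002, -0.002, 0.02, 0, 0.006, -0.007],
  [0, 0, 0.018, 0, 0, 0],
  [0, 0, 0.013, 0, 0, 0],
  [0, 0, 0, 0, 0, 0],
])

```text
t: 4.32
tcp_pos: [0.6557, 0.2006, 0.1027]
tcp_rot: [0.178, 0.742, 0.629, 0.151]
ft_force: [-0.9, -0.2, -0.0]
grip_width: 0.0855
grip_force: 0.0
```

```bash
python3 - <<'E'
from h import *
plan(O+B@[-.042,0,.06],G)
E
```

```text
t 4.325 tcp [0.6557 0.2006 0.1027] shift(tool) [-0.001  -0.0004  0.0035] turn [ 0.0002 -0.0014  0.0011] q [-0.4335  0.6447 -0.1233  1.9007  1.0557  0.4213 -1.6273]
```

drive_tool([
  [0, 0, 0.003, 0, 0, 0],
  [0, 0, 0, 0, 0, 0],
  [0, 0, 0, 0, 0, 0],
])

```text
t: 4.7
tcp_pos: [0.6572, 0.2007, 0.1011]
tcp_rot: [0.178, 0.742, 0.629, 0.152]
ft_force: [0.5, -0.3, -0.2]
grip_width: 0.0855
grip_force: 0.0
```

drive_tool([
  [0, 0, 0, 0, 0, 0],
  [0, 0, 0, 0, 0, 0],
  [0, 0, 0, 0, 0, 0],
  [0, 0, 0, 0, 0, 0],
  [0, 0, 0, 0, 0, 0],
], gripper=1, newtons=40)

```text
t: 5.32
tcp_pos: [0.6571, 0.2006, 0.1008]
tcp_rot: [0.178, 0.742, 0.629, 0.152]
ft_force: [-2.7, 0.0, 3.5]
grip_width: 0.0093
grip_force: 39.7
```

drive_tool([
  [0, 0, 0, 0, 0, 0],
  [0, 0, 0, 0, 0, 0],
  [0, 0, 0, 0, 0, 0],
])

```text
t: 5.7
tcp_pos: [0.6571, 0.2007, 0.1008]
tcp_rot: [0.178, 0.742, 0.629, 0.152]
ft_force: [-3.8, 0.1, 5.6]
grip_width: 0.009
grip_force: 40.0
```

```bash
python3 - <<'E'
from h import *
plan(O+B@[-.042,0,.06],G)
E
```

```text
t 5.7 tcp [0.6571 0.2007 0.1008] shift(tool) [-0.0012 -0.0008  0.0012] turn [ 0.001  -0.0023  0.001 ] q [-0.4346  0.6488 -0.12    1.8992  1.0612  0.417  -1.6322]
```

drive_tool([
  [0, 0.0005, -0.0021, 0.02, 0, 0],
  [0, 0.0005, -0.0021, 0.02, 0, 0],
  [0, 0.0005, -0.0021, 0.02, 0, 0],
  [0, 0.0005, -0.0021, 0.02, 0, 0],
  [0, 0, 0, 0, 0, 0],
])

```text
t: 6.32
tcp_pos: [0.6557, 0.2006, 0.1092]
tcp_rot: [0.148, 0.748, 0.634, 0.127]
ft_force: [1.2, 0.1, 0.1]
grip_width: 0.0089
grip_force: 39.1
```

```bash
python3 - <<'E'
from h import *
from rig import bot
s=bot.read_state(); print(s["ft_force"],s["ft_torque"])
plan(O+B@[-.042,0,.061],G)
ims=[]
for n,(r,c) in {"top":((120,240),(150,290)),"scene":((120,240),(290,430))}.items():
    p=bot.get_image(n)["pixels"][:,:,::-1]; ims.append(cv2.resize(p[r[0]:r[1],c[0]:c[1]],(400,343)))
cv2.imwrite("pics/lift.png",np.hstack(ims))
E
```

```text
[1.1811 0.0925 0.0665] [ 0.0998  0.2961 -0.005 ]
t 6.325 tcp [0.6557 0.2006 0.1092] shift(tool) [-0.001  -0.0027  0.0085] turn [-0.0789 -0.0024  0.0002] q [-0.3154  0.6476 -0.2551  1.8364  0.8777  0.5142 -1.4058]
```

View pics/lift.png

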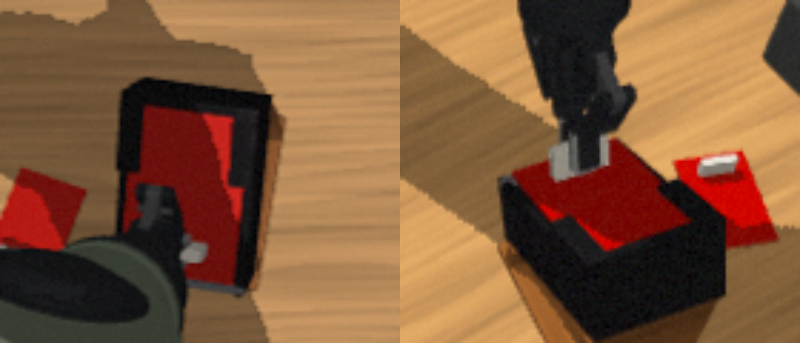

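The lid's fin end is raised about 10 mm: the fin is gripped at scene-crop (580,160) and the lid's edge stands above the lip at (510,178). I slide it downhill now.

drive_tool([
  [0, -0.008, 0.0006, 0, 0, 0],
  [0, -0.008, 0.0006, 0, 0, 0],
  [0, -0.008, 0.0005, 0, 0, 0],
  [0, -0.008, 0, 0, 0, 0],
  [0, -0.008, 0, 0, 0, 0],
])

```text
t: 7.05
tcp_pos: [0.6189, 0.207, 0.0921]
tcp_rot: [0.148, 0.748, 0.634, 0.127]
ft_force: [-0.1, 0.6, -1.1]
grip_width: 0.0091
grip_force: 38.9
```

drive_tool([
  [0, -0.008, 0, 0, 0, 0],
  [0, -0.008, 0, 0, 0, 0],
  [0, -0.008, 0, 0, 0, 0],
  [0, -0.008, -0.001, 0, 0, 0],
  [0, 0, 0, 0, 0, 0],
])

```text
t: 7.68
tcp_pos: [0.5894, 0.2121, 0.0809]
tcp_rot: [0.148, 0.748, 0.635, 0.127]
ft_force: [0.6, -0.1, 0.1]
grip_width: 0.0093
grip_force: 39.0
```

```bash
python3 - <<'E'
from h import *
from rig import bot
s=bot.read_state(); print(s["ft_force"],s["ft_torque"], (s["tcp_pos"]-O)@B)
ims=[]
for n,(r,c) in {"top":((130,250),(150,290)),"scene":((110,230),(270,410))}.items():
    d=bot.get_image(n); np.savez(f"pics/{n}1.npz",**d); p=d["pixels"][:,:,::-1]; ims.append(cv2.resize(p[r[0]:r[1],c[0]:c[1]],(400,343)))
cv2.imwrite("pics/slid.png",np.hstack(ims))
E
```

```text
[ 0.6132 -0.0908  0.113 ] [0.0681 0.5592 0.0326] [-0.1114  0.0013  0.0746]
```

View pics/slid.png

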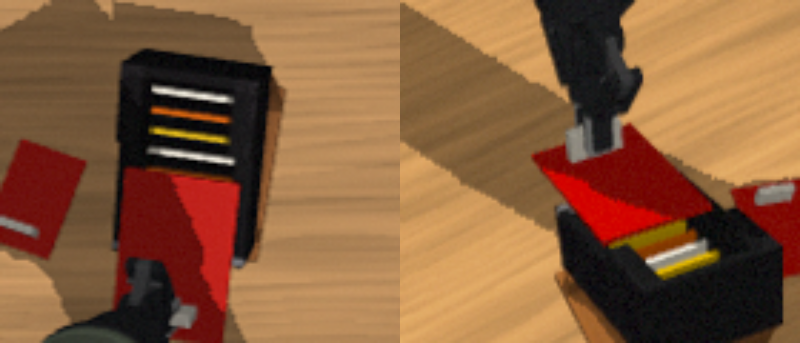

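The lid is out of the grooves and held raised: top-crop lid at (180,250), its groove end at y=170 below the roofs. I lift and level it.

drive_tool([
  [0, -0.005, -0.03, 0, 0, 0],
  [0, 0, -0.03, 0, 0, 0],
  [0, 0, -0.035, 0, 0, 0],
  [0, 0, -0.035, 0, 0, 0],
  [0, 0, 0, 0, 0, 0],
])

```text
t: 8.4
tcp_pos: [0.537, 0.221, 0.2018]
tcp_rot: [0.148, 0.748, 0.634, 0.129]
ft_force: [0.3, -1.2, -0.7]
grip_width: 0.0092
grip_force: 39.2
```

drive_tool([
  [0, 0, 0, 0.1, 0, 0],
  [0, 0, 0, 0.1, 0, 0],
  [0, 0, 0, 0.1, 0, 0],
  [0, 0, 0, 0.09, 0, 0],
  [0, 0, 0, 0, 0, 0],
])

```text
t: 9.02
tcp_pos: [0.5375, 0.2192, 0.1979]
tcp_rot: [0.0, 0.764, 0.646, 0.001]
ft_force: [-0.9, -0.8, -0.5]
grip_width: 0.0091
grip_force: 39.3
```

```bash
cat >> h.py <<'E'
ty=np.radians(1.25); TO=np.array([.595,-.2165,0]); TR=Ro.from_euler('z',ty).as_matrix()
TG=np.c_[TR[:,1],TR[:,0],-TR[:,2]]
E
python3 - <<'E'
from h import *
plan(TO+TR@[-.155,0,.15],TG)
E
```

```text
t 9.025 tcp [0.5375 0.2192 0.1979] shift(tool) [-0.4492 -0.0233  0.0474] turn [ 0.0014 -0.001  -0.1887] q [-0.1348  0.5269 -0.5008  1.7375  0.3009  0.9523 -0.9212]
```

drive_tool([
  [0, 0, 0, 0, 0, -0.095],
  [0, 0, 0, 0, 0, -0.095],
  [-0.02, -0.005, 0, 0, 0, 0],
  [-0.04, -0.01, 0, 0, 0, 0],
  [-0.04, -0.01, 0, 0, 0, 0],
])

```text
t: 9.65
tcp_pos: [0.5131, 0.1178, 0.1986]
tcp_rot: [0.001, 0.698, 0.716, 0.001]
ft_force: [1.4, 0.5, -1.3]
grip_width: 0.0089
grip_force: 39.3
```

drive_tool([
  [-0.045, -0.011, 0, 0, 0, 0],
  [-0.045, -0.011, 0, 0, 0, 0],
  [-0.045, -0.011, 0, 0, 0, 0],
  [-0.045, -0.011, 0, 0, 0, 0],
  [-0.045, -0.011, 0, 0, 0, 0],
])

```text
t: 10.28
tcp_pos: [0.4635, -0.1087, 0.1985]
tcp_rot: [0.001, 0.699, 0.716, 0.001]
ft_force: [1.2, -1.6, -0.8]
grip_width: 0.009
grip_force: 39.3
```

```bash
python3 - <<'E'
from h import *
plan(TO+TR@[-.155,0,.15],TG)
E
```

```text
t 10.275 tcp [ 0.4635 -0.1087  0.1985] shift(tool) [-0.1105 -0.0263  0.0485] turn [0.0032 0.0005 0.0021] q [ 0.5225  0.3666 -0.5217  1.9982  0.2441  0.8338 -0.1113]
```

Next I move over the empty part, come down, and measure the lid's tilt.

drive_tool([
  [-0.04, -0.009, 0.005, 0.003, 0, 0.002],
  [-0.04, -0.009, 0.03, 0, 0, 0],
  [-0.03, -0.008, 0.035, 0, 0, 0],
  [0, 0, 0.03, 0, 0, 0],
  [0, 0, 0, 0, 0, 0],
])

```text
t: 10.9
tcp_pos: [0.4398, -0.2169, 0.0972]
tcp_rot: [-0.002, 0.699, 0.715, -0.001]
ft_force: [-1.0, 0.7, -0.3]
grip_width: 0.0088
grip_force: 39.4
```

```bash
python3 - <<'E'
from h import *
from rig import bot
plan(TO+TR@[-.155,0,.02],TG)
s=bot.read_state(); print(s["ft_force"]); ims=[]
for n,(r,c) in {"top":((180,345),(320,480)),"scene":((150,345),(70,260))}.items():
    d=bot.get_image(n); p=d["pixels"].astype(int); W=world(d)
    m=(p[...,0]>70)&(p[...,1]<.3*p[...,0])&(p[...,2]<.3*p[...,0]); k=np.zeros_like(m); k[r[0]:r[1],c[0]:c[1]]=1; m&=k
    m=cv2.erode(m.astype(np.uint8),np.ones((3,3)))>0
    w=W[m]; w=w[(w[:,2]>.02)&(w[:,2]<.16)]; med=np.median(w,0); w=w[abs(w[:,2]-med[2])<.02]
    A=np.c_[w[:,:2]-med[:2],np.ones(len(w))]; c2=np.linalg.lstsq(A,w[:,2],rcond=None)[0]
    print(n,len(w),"slopes",c2,"z std",(w[:,2]-A@c2).std(),w.min(0),w.max(0), cv2.minAreaRect(w[:,:2].astype(np.float32)))
    ims.append(cv2.resize(d["pixels"][r[0]:r[1],c[0]:c[1],::-1],(400,400)))
cv2.imwrite("pics/over.png",np.hstack(ims))
E
```

```text
t 10.9 tcp [ 0.4398 -0.2169  0.0972] shift(tool) [-0.0032  0.0005  0.0772] turn [-0.0032 -0.0019  0.0009] q [ 0.6541  0.5439 -0.416   2.0412  0.3613  0.6303  0.0184]
[-1.0028  0.7395 -0.3148]
top 1382 slopes [-0.0031  0.0046  0.0914] z std 0.001736077575693069 [ 0.4176 -0.2578  0.0847] [ 0.5427 -0.1735  0.0972] ((0.48022541403770447, -0.21658726036548615), (0.12449279427528381, 0.08363642543554306), 1.2616040706634521)
scene 1717 slopes [-0.0028  0.0007  0.0946] z std 0.0013760635173613934 [ 0.42   -0.2592  0.0899] [ 0.5459 -0.1745  0.0993] ((0.48341771960258484, -0.21712347865104675), (0.1265067607164383, 0.0823410153388977), 1.3847293853759766)
```

View pics/over.png

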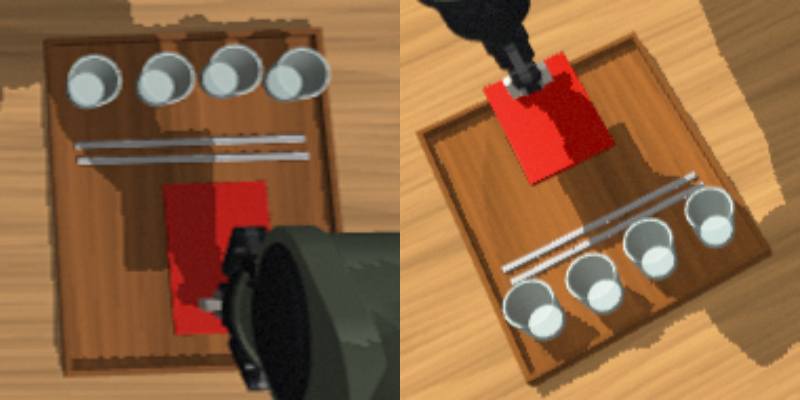

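The lid is level over the empty part: top-crop lid at (220,260), chopsticks untouched at y≈150. I lower it, gently at the end.

drive_tool([
  [0, 0, 0.02, 0, 0, 0],
  [0, 0, 0.022, 0, 0, 0],
  [0, 0, 0.02, 0, 0, 0],
  [0, 0, 0.012, 0, 0, 0],
  [0, 0, 0, 0, 0, 0],
])

```text
t: 11.62
tcp_pos: [0.4417, -0.2168, 0.0248]
tcp_rot: [-0.0, 0.698, 0.716, 0.0]
ft_force: [0.9, 0.4, -1.2]
grip_width: 0.0094
grip_force: 39.3
```

drive_tool([
  [0, 0, 0.002, 0, 0, 0],
  [0, 0, 0.002, 0, 0, 0],
  [0, 0, 0, 0, 0, 0],
])

```text
t: 12.0
tcp_pos: [0.4416, -0.217, 0.0207]
tcp_rot: [-0.0, 0.699, 0.716, 0.0]
ft_force: [-0.5, 0.1, -0.9]
grip_width: 0.0091
grip_force: 39.3
```

drive_tool([
  [0, 0, 0.0015, 0, 0, 0],
  [0, 0, 0.0005, 0, 0, 0],
  [0, 0, 0, 0, 0, 0],
])

```text
t: 12.38
tcp_pos: [0.4415, -0.2169, 0.0185]
tcp_rot: [-0.001, 0.699, 0.716, 0.0]
ft_force: [0.2, -0.5, 0.1]
grip_width: 0.0093
grip_force: 39.3
```

drive_tool([
  [0, 0, 0.001, 0, 0, 0],
  [0, 0, 0, 0, 0, 0],
])

```text
t: 12.62
tcp_pos: [0.4415, -0.2169, 0.0174]
tcp_rot: [-0.001, 0.699, 0.716, 0.0]
ft_force: [0.4, 0.8, -1.7]
grip_width: 0.0096
grip_force: 39.3
```

drive_tool([
  [0, 0, 0.001, 0, 0, 0],
  [0, 0, 0, 0, 0, 0],
])

```text
t: 12.88
tcp_pos: [0.4416, -0.217, 0.0166]
tcp_rot: [-0.0, 0.698, 0.716, 0.0]
ft_force: [-1.4, -0.1, 4.1]
grip_width: 0.0096
grip_force: 39.9
```

Contact is felt. I release with a partial opening to stay clear of the near rim, then back straight up.

drive_tool([
  [0, 0, 0.0004, 0, 0, 0],
  [0, 0, 0, 0, 0, 0],
])

```text
t: 13.12
tcp_pos: [0.4416, -0.217, 0.0166]
tcp_rot: [-0.0, 0.698, 0.716, 0.0]
ft_force: [-3.8, 2.1, 15.9]
grip_width: 0.009
grip_force: 41.7
```

drive_tool([
  [0, 0, 0, 0, 0, 0],
  [0, 0, 0, 0, 0, 0],
  [0, 0, 0, 0, 0, 0],
], gripper=0.6)

```text
t: 13.5
tcp_pos: [0.4415, -0.2169, 0.016]
tcp_rot: [-0.001, 0.699, 0.716, 0.0]
ft_force: [0.4, 0.0, -0.1]
grip_width: 0.0338
grip_force: 0.0
```

drive_tool([
  [0, 0, -0.01, 0, 0, 0],
  [0, 0, -0.03, 0, 0, 0],
  [0, 0, -0.04, 0, 0, 0],
  [0, 0, -0.04, 0, 0, 0],
  [0, 0, -0.04, 0, 0, 0],
])

```text
t: 14.12
tcp_pos: [0.4414, -0.217, 0.1781]
tcp_rot: [-0.0, 0.698, 0.716, 0.0]
ft_force: [0.1, -0.5, -0.1]
grip_width: 0.0342
grip_force: 0.0
```

```bash
python3 - <<'E'
from h import *
from rig import bot
s=bot.read_state(); print(s["t"],s["tcp_pos"],s["ft_force"],s["grip_width"])
ims=[]
for n,(r,c) in {"top":((180,345),(320,480)),"scene":((150,345),(70,260))}.items():
    d=bot.get_image(n); p=d["pixels"].astype(int); W=world(d)
    m=(p[...,0]>70)&(p[...,1]<.3*p[...,0])&(p[...,2]<.3*p[...,0]); k=np.zeros_like(m); k[r[0]:r[1],c[0]:c[1]]=1; m&=k
    m=cv2.erode(m.astype(np.uint8),np.ones((3,3)))>0
    w=W[m]; med=np.median(w,0); w=w[abs(w[:,2]-med[2])<.02]
    A=np.c_[w[:,:2]-med[:2],np.ones(len(w))]; c2=np.linalg.lstsq(A,w[:,2],rcond=None)[0]
    print(n,len(w),"slopes,z",c2, cv2.minAreaRect(w[:,:2].astype(np.float32)))
    ims.append(cv2.resize(d["pixels"][r[0]:r[1],c[0]:c[1],::-1],(400,400)))
cv2.imwrite("pics/end.png",np.hstack(ims))
E
```

```text
14.125 [ 0.4414 -0.217   0.1781] [ 0.1098 -0.4975 -0.0537] 0.034234320100575664
top 1774 slopes,z [-0.0007  0.0022  0.0111] ((0.48247793316841125, -0.21648487448692322), (0.12471511214971542, 0.08415082842111588), 1.4868671894073486)
scene 1517 slopes,z [ 0.0008 -0.0038  0.0128] ((0.4842403531074524, -0.21715131402015686), (0.12405069917440414, 0.08199550956487656), 1.562295913696289)
```

View pics/end.png

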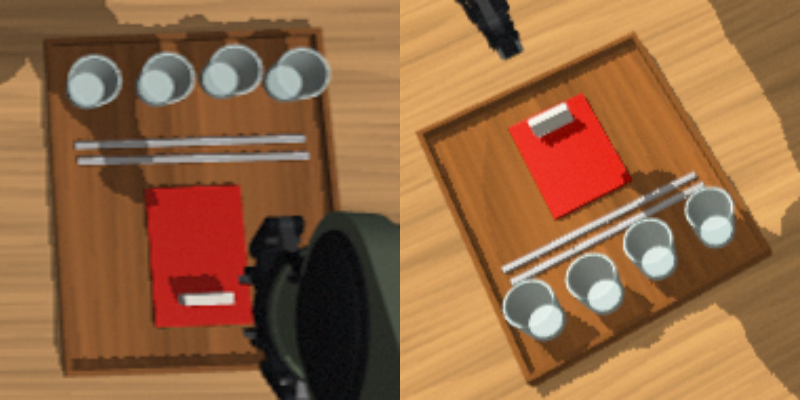

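The lid lies flat with its fin up in the empty part (top-crop (200,255)), released. The glasses and chopsticks have not moved, so I hand in.

```bash
python3 -c "
from rig import bot
print(bot.hand_in())"
```

```text
the job is handed in; nothing more can be done
None
```

The red lid was raised over the lip, slid out and set down flat, fin up, in the empty part of the tray, with the glasses and chopsticks unmoved; I handed the job in at about 14 s, but the hand-in returned no verdict.

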